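# Index a sample carousel and swing the dispensing arm over the beaker

### The job

Ready the small carousel dispenser on the bench, using only pushes of your fingers. First push the carousel round by one of its bare spokes until the open beaker stands at the dispensing station, centred on the beam that joins the round foot to the post, and then push the swinging dispensing arm sideways until it rests against its stop pin, with the nozzle above the middle of the beaker. Push gently, do not pinch or lift anything, do not touch or tip over the beaker and the bottles that stand on the carousel, and leave the other things on the bench where they are.

Things in the scene. Friction and masses are not known exactly. Their poses are not given: they have to be found in the camera images.
- hub (a point): point on the vertical turning axis of the carousel, at the height of the spokes, 110 mm above the bench. The carousel turns freely either way, with light friction (1 to 2 N at a spoke), and stays where it is left
- spoke0 (a point): point on the middle line of one of the three identical spokes, 125 mm from the hub's axis and 110 mm above the bench: the place to push. The spoke is a level round steel bar, 12 mm thick, ending in a 20 mm black ball 140 mm from the axis. It lies half-way (60 degrees) between two seats
- spoke1 (a point): a second such spoke, same description; seen from above it is 120 degrees counter-clockwise of spoke0
- spoke2 (a point): the third such spoke, 120 degrees counter-clockwise of spoke1
- beaker: the open clear plastic beaker, 54 mm wide and 70 mm high, the only open vessel on the carousel; loose in a grey seat, a shallow cup 63 mm across outside whose rim is 48 mm above the bench. Origin at the centre of its underside, 36 mm above the bench and 70 mm from the hub's axis; z up. Its top is 106 mm above the bench
- bottle: brown closed reagent bottle with white cap, 52 mm wide, 104 mm high, loose in a seat like the beaker's; origin at the centre of its underside, 70 mm from the hub's axis; its top is 140 mm above the bench
- tall_bottle: white closed reagent bottle with black cap, 60 mm wide, 125 mm high, loose in the third, wider seat (71 mm across outside); origin at the centre of its underside, 70 mm from the hub's axis; its top is 161 mm above the bench
- station (a point): the fixed point 125 mm above the bench, 70 mm from the hub's axis straight towards the post, under which the beaker's centre must stand; the nozzle is above it when the arm is against its stop. The white beam (46 mm wide, 12 mm high) from the foot to the post runs below it
- stand: the fixed white stand: round foot, beam and an aluminium post 22 mm thick, 208 mm from the hub's axis in the direction of the station, which carries the dispensing arm. The foot is 196 mm wide, 12 mm high. Origin on the bench at the hub's axis, z up; the beam lies 55 degrees counter-clockwise (from above) of its x axis. Bolted down
- dispenser_arm (a joint): the dispensing arm's angle about the post's vertical axis, in rad: 0 against its stop pin (nozzle over the station), negative when swung away, down to -1.4; from above it turns counter-clockwise towards 0. Parked at the start between -1.3 and -0.9, clear of the carousel. Light friction (about 1 N near the nozzle); stays where it is left
- pivot (a point): the post's axis at the middle height of the arm's bar, 200 mm above the bench
- nozzle (a point): lower tip of the steel nozzle under the arm's free end, 138 mm from the post's axis and 169 mm above the bench. The arm is a level grey square bar 16 mm wide, its underside 192 mm and its top 208 mm above the bench, with a round head 28 mm wide (187 to 216 mm high) at the nozzle
- turntable: the turning carousel: aluminium hub 52 mm wide, upright centre column 28 to 42 mm wide ending 126 mm above the bench, three grey seats low down and three bare spokes above them; origin on its axis at bench height; spokes at 60, 180 and 300 degrees and seats at 0, 120 and 240 degrees counter-clockwise from its x axis
- petri: bystander: petri dish, 90 mm wide, 14 mm high, origin under its centre
- rack: bystander: orange tube rack, 122 x 85 x 50 mm, origin under its centre
- labels: bystander: roll of labels lying flat, 72 mm wide, 32 mm high, origin under its centre
- marker: bystander: marker pen lying down, 135 mm long, 17 mm thick, along its y axis, origin under its centre
- plate: bystander: lidded well plate, 86 x 128 x 14 mm, origin under its centre

How it is judged:
On the way, in this order (a step that is already met when the one before it is completed fails the run):
1. the beaker stands at the station while the dispensing arm is still swung away (horizontal distance between beaker and station below 0.012 m and value of joint dispenser_arm below -0.5 rad), for 0.2 s.
2. the dispensing arm is at its stop with the beaker below (horizontal distance between beaker and station below 0.012 m and value of joint dispenser_arm above -0.08 rad), for 0.2 s.
At the end, for the whole second after the job is handed in: the beaker's centre is within 12 mm (seen from above) of the station and within 15 mm of the nozzle, the arm is within 0.08 rad of its stop, both are at rest, and beaker and both bottles stand upright in their seats (all of step 2 and horizontal distance between beaker and nozzle below 0.015 m and angular speed of turntable below 0.05 rad/s and velocity of joint dispenser_arm between -0.05 and 0.05 rad/s and angle between each of beaker, bottle, tall_bottle's own z axis and vertical below 0.15 rad and height (world z) of beaker between 0.03 and 0.044 m and height (world z) of bottle between 0.03 and 0.044 m and height (world z) of tall_bottle between 0.03 and 0.044 m); the robot touches nothing.
It fails at once if the beaker or a bottle is lifted out of its seat (height (world z) of any of beaker, bottle, tall_bottle above 0.052 m).
It fails at once if the beaker or a bottle is tipped (angle between any of beaker, bottle, tall_bottle's own z axis and vertical above 0.3 rad).
It fails at once if the robot touches the beaker or a bottle (contact force between any of the fingers, the arm and beaker above 0.7 N or contact force between any of the fingers, the arm and bottle above 0.7 N or contact force between any of the fingers, the arm and tall_bottle above 0.7 N).
It fails at once if the carousel or the dispensing arm is pinched or shoved hard (over 30 N) (contact force between the fingers and turntable above 30 N or contact force between the fingers and stand above 30 N).
It fails at once if a bystander (petri dish, rack, label roll, marker, well plate) is moved by more than 20 mm (distance of any of petri, rack, labels, marker, plate from where it was at the start of the episode above 0.02 m).
It also fails if it takes over 58 s, if anything falls off the work surface, if the arm or the gripper's body presses on something with over 40 N, if the wrist force passes 120 N, or if a joint passes its speed limit or range.

### The arm

A 6-joint arm with a two-finger parallel gripper is mounted at the origin on a cart in front of the work surface, level with it; the furniture and walls round the work are solid. World frame = base frame: x ahead of the robot, y to its left, z up, the work surface at z = 0. Lengths are in m, angles in rad, forces in N, time in s.
With the tool pointing down it reaches from about 0.325 to 0.775 m from the base axis. Payload 9.3 kg.
Tool frame: the origin (TCP) lies between the finger pads; the fingertips stand env.nose_length ahead of it and the grasp point (between the pads) lies 5 mm behind it (env.nose_length is the distance from the TCP to the fingertips, in m); x points along the fingers, y is the direction in which the jaws open and shut, and the axes are right-handed (so a half turn about x gives the same grasp; the last joint's range is limited). The gripper opens to 85 mm and grips with 20 to 120 N. Pads are 22 mm wide; open, the fingers measure 114 mm over their backs; the gripper's body (76 mm by 85 mm) begins 54 mm behind the grasp point. The pads swing forward as they close: fully open they stand 13 mm farther back than shut.
Start: joints at [1.172, 0.259, 0.021, 1.334, 0, 1.418], TCP at [0.134, 0.533, 0.245] pointing down, gripper open.
Joint ranges: [-3.04, 3.04], [-0.91, 1.82], [-1.04, 1.36], [-1.92, 1.95], [-1.52, 1.45], [-3.14, 3.14]. Speed limits (rad/s): [2.22, 2.22, 2.79, 3.14, 3.14, 3.14].

### API

Orientations are given as a rotation vector (axis times angle).
In Python, from plant import env, status, eyes, ticket gives the robot as it stands. The module is installed in compiled form; this text tells all that it offers. Calls block until the motion is done:
- env.movep(position, orientation): joint-space move of the TCP to a pose.
- env.servo_line(position, rotation=None, vel=0.15, stop_force=None): straight line of the TCP; rotation=None keeps the orientation; vel is the mean speed in m/s. With stop_force (N) it stops when the force on the tool has changed by that much, and returns True; else False.
- env.goto_joints(angles): joint-space move.
- env.open_jaws() and env.clamp(newtons=None): open the fingers fully, or close them until they stop; newtons is the grip in N (None keeps the last).
- env.sleep(seconds).
- env.inverse_kinematics(position, orientation): joint angles nearest the present ones, or None.
- status.sense(): the state.
- eyes.read_camera(name): name is "scene" or "top" or "wrist"; returns the picture (480x640x3 uint8, red, green, blue); there is no depth.
- eyes.calibration(name): a dict with "fx", "fy", "cx", "cy" (pixels), "rvec" (rotation vector, rad) and "tvec" (3), from world to camera coordinates, as OpenCV has them; the wrist camera has in their place "mount" (4x4, takes a point from camera to tool coordinates, whose origin is the TCP and whose axes are the tool frame's). Camera axes: x right, y down, z forward; pixel columns grow to the right and rows downward; lengths in m; the calibration is good to about 2 mm. A picture is of the moment at which its call begins: read the wrist's pose just before it. calibration takes no time and is no camera call.
A pose or a line that the arm cannot do raises env.IKError and nothing moves.
- ticket.finish_job(): hands the job in, once; it reports no verdict.
The state is a dict: "t": time; "q": joint angles; "joint_velocities": joint speeds; "tau": joint torques, N m; "eef_pos": TCP position; "tool_rot": TCP orientation; "wrist_force": force on the tool from outside, world axes, zero at the start; "moment": the same for the moment, N m; "opening": finger opening in m.
Only numpy, scipy, OpenCV 4.12 (cv2) and the standard library are available. Lean on these libraries where they do the work, as an engineer would, in place of code of your own. Each camera call takes 0.05 s, during which the arm holds its last target.

## Working session

There is one attempt and no reset: what is moved stays moved. The work goes in short steps, each a Python script; the robot and the scene stay as the last script left them, time stands still between calls to the robot, and variables do not carry over. Pictures are saved under pics/ and viewed, and the job is handed in when it is done.

```bash
mkdir -p pics
python3 - <<'E'
from plant import env,status,eyes
import cv2
for n in ("scene","top","wrist"):
    cv2.imwrite(f"pics/{n}0.png",eyes.read_camera(n)[:,:,::-1]); print(n,eyes.calibration(n))
s=status.sense(); print(s["t"],s["eef_pos"],s["tool_rot"],s["opening"],env.nose_length)
E
```

```text
scene {'fx': 542.349769065227, 'fy': 542.349769065227, 'cx': 327.6014473661335, 'cy': 242.9895667267447, 'rvec': array([ 1.37639919, -2.27723986,  0.7984378 ]), 'tvec': array([0.26316566, 0.40429022, 1.45678006])}
top {'fx': 491.3387330824067, 'fy': 491.3387330824067, 'cx': 315.85223830079116, 'cy': 240.52822175973344, 'rvec': array([ 2.12540971, -2.10725412,  0.22073679]), 'tvec': array([0.00734826, 0.5353839 , 1.23797081])}
wrist {'fx': 359.70298773470114, 'fy': 359.70298773470114, 'cx': 324.8084522104638, 'cy': 240.5064993837845, 'mount': array([[ 7.31605392e-04, -2.58480619e-01,  9.66016167e-01,
        -1.27926700e-01],
       [ 9.99999568e-01, -3.64858965e-04, -8.54969177e-04,
         2.20776328e-04],
       [ 5.73452621e-04,  9.66016375e-01,  2.58480240e-01,
        -6.60388608e-02],
       [ 0.00000000e+00,  0.00000000e+00,  0.00000000e+00,
         1.00000000e+00]])}
0.15 [0.13377634 0.53329783 0.24481471] [ 0.19222322  1.56241291 -0.1937275 ] 0.08546522003457722 0.014
```

View pics/scene0.png

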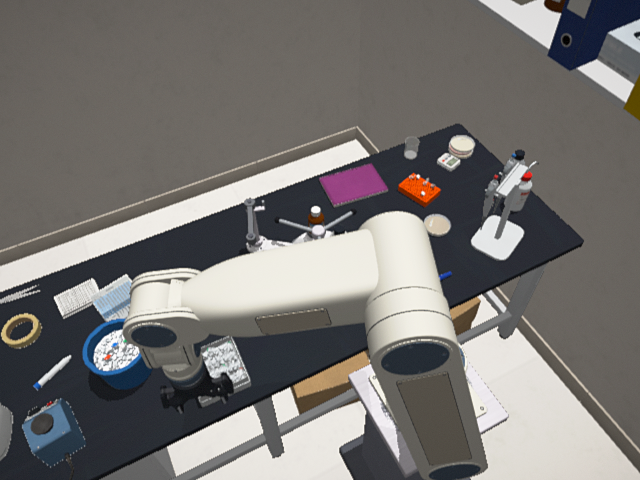

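View pics/top0.png

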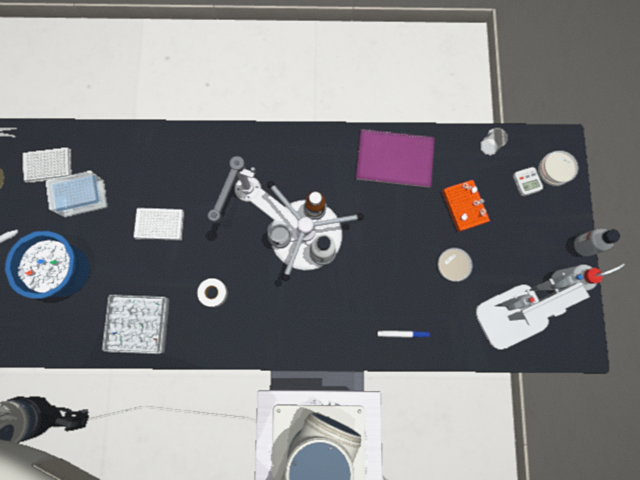

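```bash
python3 -c "
import cv2
i=cv2.imread('pics/top0.png')
cv2.imwrite('pics/top0c.png',cv2.resize(i[150:400,200:500],None,fx=2.6,fy=2.4,interpolation=2))"
python3 -c "
import cv2
i=cv2.imread('pics/top0.png')
cv2.imwrite('pics/top0d.png',cv2.resize(i[140:300,190:390],None,fx=3.75,fy=3.75,interpolation=2))"
```

```text
(no output)
```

View pics/top0d.png

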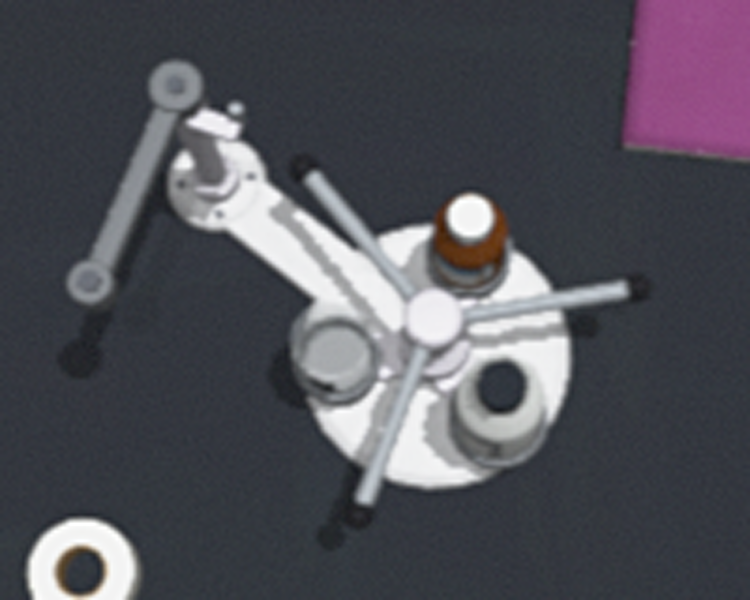

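```bash
cat > h.py <<'E'
import numpy as np, cv2
from scipy.optimize import least_squares
from plant import eyes
def cam(n):
    c=eyes.calibration(n); K=np.array([[c["fx"],0,c["cx"]],[0,c["fy"],c["cy"]],[0,0,1]]); return K,cv2.Rodrigues(c["rvec"])[0],c["tvec"]
def back(n,uv,z):
    K,R,t=cam(n); d=R.T@np.linalg.solve(K,[uv[0],uv[1],1]); o=-R.T@t
    return (o+d*(z-o[2])/d[2])
def proj(n,P):
    K,R,t=cam(n); p=K@(R@np.asarray(P)+t); return p[:2]/p[2]
def wcam(pos,rvec):
    c=eyes.calibration("wrist"); T=np.eye(4); T[:3,:3]=cv2.Rodrigues(np.array(rvec))[0]; T[:3,3]=pos
    M=T@c["mount"]; K=np.array([[c["fx"],0,c["cx"]],[0,c["fy"],c["cy"]],[0,0,1]]); return K,M
def wback(pos,rvec,uv,z):
    K,M=wcam(pos,rvec); d=M[:3,:3]@np.linalg.solve(K,[uv[0],uv[1],1]); o=M[:3,3]
    return o+d*(z-o[2])/d[2]
E
python3 - <<'E'
from h import *
f=lambda c:(190+(c[0]+.5)/3.75-.5,140+(c[1]+.5)/3.75-.5)
P={k:back("top",f(c),z) for k,c,z in [("b1",(303,166),.11),("b2",(637,287),.11),("b3",(358,513),.11),("hub",(434,318),.126),("piv",(175,86),.216),("noz",(90,282),.216),("postbase",(215,185),.012),("beakertop",(340,347),.106),("labels",(82,570),.032),("bottle",(471,217),.14),("tall",(502,386),.161),("foot",(434,355),.012)]}
for k,v in P.items(): print(k,v.round(4))
b=[P[k][:2] for k in("b1","b2","b3")]; h=np.mean(b,0); print("hub from balls",h,[ (np.linalg.norm(x-h),np.degrees(np.arctan2(*(x-h)[::-1]))) for x in b])
for k in("piv","postbase","beakertop","bottle","tall"):
    d=P[k][:2]-h; print(k,np.linalg.norm(d),np.degrees(np.arctan2(d[1],d[0])))
d=P["noz"]-P["piv"]; print(np.linalg.norm(d),np.degrees(np.arctan2(d[1],d[0])))
E
```

```text
b1 [0.6717 0.1303 0.11  ]
b2 [ 0.5881 -0.0983  0.11  ]
b3 [0.4324 0.0876 0.11  ]
hub [0.5614 0.0387 0.126 ]
piv [0.689  0.2026 0.216 ]
noz [0.5607 0.2499 0.216 ]
postbase [0.6885 0.2043 0.012 ]
beakertop [0.5455 0.1023 0.106 ]
labels [0.4008 0.284  0.032 ]
bottle [0.6274 0.0147 0.14  ]
tall [ 0.5085 -0.0061  0.161 ]
foot [0.5612 0.0405 0.012 ]
hub from balls [0.56407198 0.03986076] [(np.float64(0.14060449802820504), np.float64(40.04023286102864)), (np.float64(0.14027348952301502), np.float64(-80.12088074393971)), (np.float64(0.14009714740279006), np.float64(160.0770077663454))]
piv 0.20520327714529246 52.49533447607854
postbase 0.20620955663708324 52.86960820111236
beakertop 0.06515686677368251 106.56707051919854
bottle 0.06817968590442545 -21.670907124811194
tall 0.07211713963865303 -140.38747604753382
0.13678255544207135 159.77799914019735
```

View pics/wrist0.png

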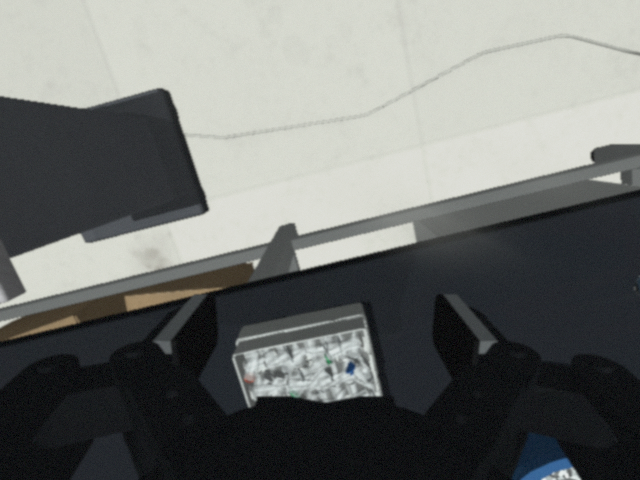

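```bash
cat >> h.py <<'E'
HUB=np.array([.5628,.0393]); PIV=np.array([.6885,.2033])
def rot(d,sgn=1):
    z=np.array([np.cos(d),np.sin(d),0])*sgn; x=np.array([0,0,-1.]); y=np.cross(z,x)
    return cv2.Rodrigues(np.column_stack([x,y,z]))[0].ravel()
def pol(c,r,a,z): return np.array([c[0]+r*np.cos(a),c[1]+r*np.sin(a),z])
E
python3 - <<'E'
from h import *
from plant import env,status
for s in(1,-1):
  for a in(-63,-119):
    a=np.radians(a); q=env.inverse_kinematics(pol(HUB,.118,a,.108),rot(a-np.pi/2,s)); print(s,q)
  for a in(140,215):
    a=np.radians(a); q=env.inverse_kinematics(pol(PIV,.1,a,.194),rot(a+np.pi/2,s)); print(' arm',s,q)
E
```

```text
1 [-2.41690944e-01  4.42895194e-01 -5.74235874e-02  1.07047754e+00
 -4.44089210e-16  2.42866281e+00]
1 [-2.90519967e-01  2.71912260e-01 -3.26797400e-01  9.72086667e-01
 -4.44089210e-16 -2.92596714e+00]
 arm 1 [ 2.86729888e-01  4.78795783e-01  2.29048161e-01  1.32104871e+00
 -4.44089210e-16  2.55565792e+00]
 arm 1 [0.1017079  0.40226748 0.1037908  1.27231964 0.         1.06163899]
-1 [-0.24169094  0.44289519 -0.05742359  1.07047754  0.         -0.71292984]
-1 [-0.29051997  0.27191226 -0.3267974   0.97208667  0.          0.21562552]
 arm -1 [ 0.28672989  0.47879578  0.22904816  1.32104871  0.         -0.58593474]
 arm -1 [ 0.1017079   0.40226748  0.1037908   1.27231964  0.         -2.07995366]
```

```bash
cat > push1.py <<'E'
from h import *
from plant import env,status
s=status.sense(); p=s["eef_pos"]
env.clamp(40)
env.servo_line([p[0],p[1],.33],vel=.25)
a=np.radians(-63)
env.movep(pol(HUB,.118,a,.30),rot(a-np.pi/2,-1))
env.servo_line(pol(HUB,.118,a,.109),vel=.15,stop_force=8)
f0=np.array(status.sense()["wrist_force"])
for g in np.arange(-68,-115.1,-4):
    a=np.radians(g)
    hit=env.servo_line(pol(HUB,.118,a,.109),rot(a-np.pi/2,-1),vel=.05,stop_force=10)
    s=status.sense(); print(g,hit,(np.array(s["wrist_force"])-f0).round(1))
    if hit: break
print(s["t"],s["eef_pos"],s["opening"])
cv2.imwrite("pics/w1.png",eyes.read_camera("wrist")[:,:,::-1]);cv2.imwrite("pics/t1.png",eyes.read_camera("top")[:,:,::-1])
E
python3 push1.py
```

```text
-68.0 False [-0.9 -0.2  0.4]
-72.0 False [-0.8 -1.4  0.9]
-76.0 False [ 0.9 -0.6  0.4]
-80.0 False [-0.1 -1.2  0.6]
-84.0 False [ 0.9 -0.8  1. ]
-88.0 False [ 0.1 -0.6  0.2]
-92.0 False [-0.4 -1.   0.3]
-96.0 False [ 0.3 -1.3  1.7]
-100.0 False [-0.3 -0.2  0.6]
-104.0 False [ 0.3 -0.6  1.3]
-108.0 False [ 1.1 -1.   1.2]
-112.0 False [ 1.2 -0.3  0.7]
9.3917 [ 0.51874854 -0.07012802  0.10902921] -3.679139477335875e-05
```

```bash
python3 -c "
import cv2
i=cv2.imread('pics/t1.png')
cv2.imwrite('pics/t1d.png',cv2.resize(i[140:300,190:390],None,fx=3.75,fy=3.75,interpolation=2))"
```

```text
(no output)
```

View pics/t1d.png

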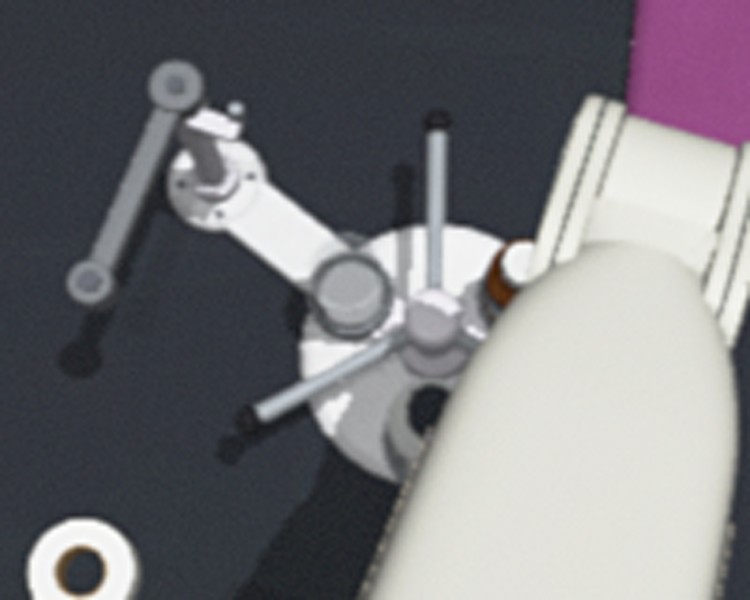

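View pics/w1.png

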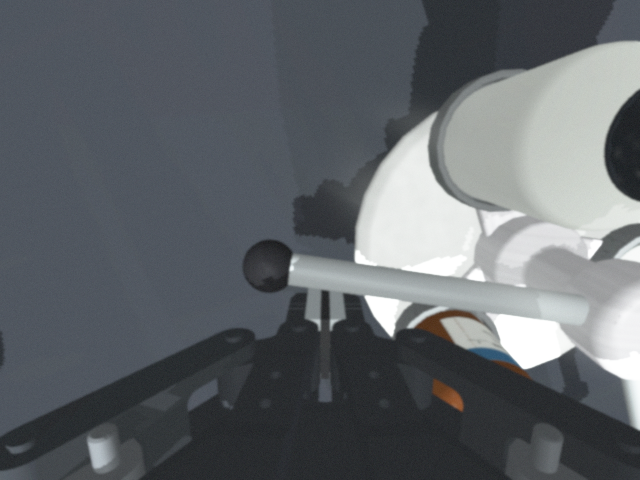

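Run:
```python
from h import *
f=lambda c:(190+(c[0]+.5)/3.75-.5,140+(c[1]+.5)/3.75-.5)
H=np.array([.5640,.0399])
for c in[(437,120),(248,420)]:
    d=back("top",f(c),.11)[:2]-H; print(np.linalg.norm(d),np.degrees(np.arctan2(d[1],d[0])))
for h in(H,HUB):
  d=np.array([.5187,-.0701])-h; print(np.degrees(np.arctan2(d[1],d[0])))
```

```text
0.1418532697250113 -0.48634375361112675
0.14090605735200454 119.72618220117502
-112.38275476662614
-111.95475109941451
```

Run:
```python
from h import *
from plant import env,status
for g in(-115.5,-119):
    a=np.radians(g); print(env.servo_line(pol(HUB,.118,a,.109),rot(a-np.pi/2,-1),vel=.03,stop_force=10))
env.sleep(.3)
b=np.radians(-108)
env.servo_line(pol(HUB,.121,b,.109),vel=.05)
p=pol(HUB,.121,b,.33); env.servo_line(p,vel=.25)
# move over towards dispenser arm start, stay high
a=np.radians(132)
env.movep(pol(PIV,.10,a,.36),rot(a+np.pi/2,1))
s=status.sense(); print(s["t"],s["eef_pos"],s["tool_rot"])
cv2.imwrite("pics/w2.png",eyes.read_camera("wrist")[:,:,::-1]);i=eyes.read_camera("top")[:,:,::-1]; cv2.imwrite("pics/t2.png",cv2.resize(i[140:300,190:390],None,fx=3.75,fy=3.75,interpolation=2))
```

```text
False
False
14.3583 [0.62168146 0.27719938 0.35986773] [ 1.79391649  0.68866135 -1.79441751]
```

View pics/t2.png

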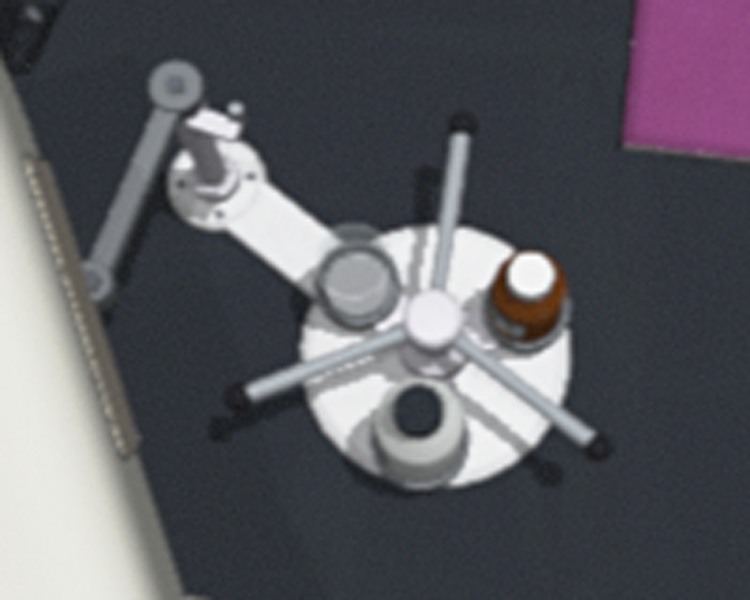

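View pics/w2.png

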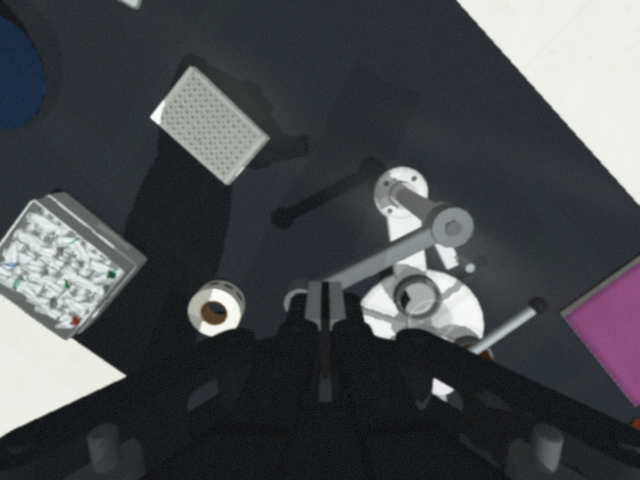

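Run:
```python
from h import *
f=lambda c:(190+(c[0]+.5)/3.75-.5,140+(c[1]+.5)/3.75-.5)
b=[back("top",f(c),.11)[:2] for c in[(462,122),(240,397),(598,447)]]
H=np.mean(b,0); print(H)
for x in b: d=x-H; print(np.linalg.norm(d),np.degrees(np.arctan2(d[1],d[0])))
print("beaker",back("top",f((360,283)),.106)[:2])
S=pol(H,.07,np.radians(52.7),.125)
print("station",S)
p,r=[0.62168146,0.27719938,0.35986773],[1.79391649,0.68866135,-1.79441751]
for k,uv,z in[("piv",(453,227),.216),("beakertop",(415,297),.106),("ball",(539,305),.11),("postbase",(402,192),.012),("labels",(214,308),.032)]: print(k,wback(p,r,uv,z))
i=cv2.imread("pics/w2.png"); cv2.imwrite("pics/w2c.png",cv2.resize(i[150:350,350:560],None,fx=3.5,fy=3,interpolation=2))
```

```text
[0.56408128 0.0394267 ]
0.1416361596812691 -7.30580739637702
0.1397081484160037 112.9007100570691
0.14024277691239717 -127.88542735270035
beaker [0.59020825 0.08972673]
station [0.60650047 0.09510984 0.125     ]
piv [0.6897679  0.20581973 0.216     ]
beakertop [0.61267706 0.13078976 0.106     ]
ball [0.70110321 0.02031628 0.11      ]
postbase [0.6922228  0.20424921 0.012     ]
labels [0.40449924 0.28858602 0.032     ]
```

View pics/w2c.png

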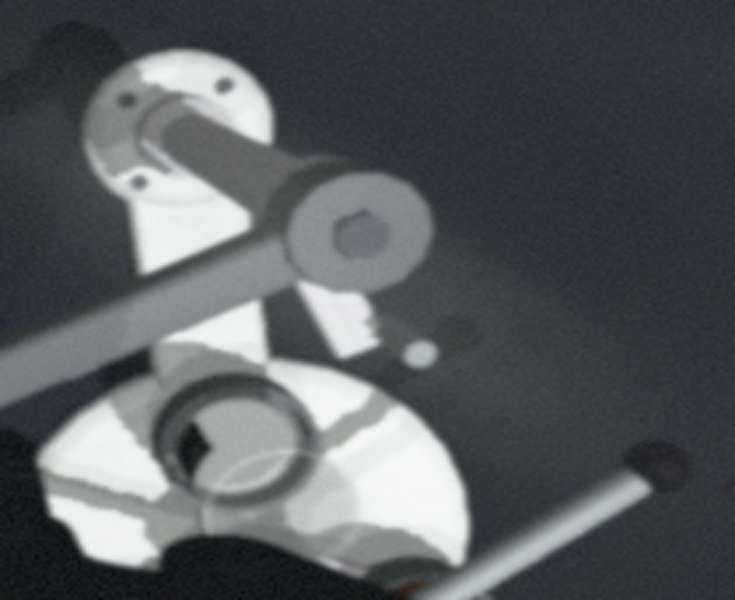

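```bash
python3 - <<'E'
from h import *
p,r=[0.62168146,0.27719938,0.35986773],[1.79391649,0.68866135,-1.79441751]
print(wback(p,r,(350+282/3.5,150+510/3),.106), wback(p,r,(350+236/3.5,150+437/3),.045))
E
python3 - <<'E'
from h import *
from plant import env,status
a=np.radians(132); 
print(env.servo_line(pol(PIV,.10,a,.195),vel=.15,stop_force=8))
f0=np.array(status.sense()["wrist_force"])
for g in list(range(138,205,6)):
    a=np.radians(g)
    hit=env.servo_line(pol(PIV,.10,a,.195),rot(a+np.pi/2,1),vel=.05,stop_force=8)
    s=status.sense(); print(g,hit,(np.array(s["wrist_force"])-f0).round(1))
    if hit: break
print(s["t"],s["eef_pos"])
p=s["eef_pos"]
cv2.imwrite("pics/w3.png",eyes.read_camera("wrist")[:,:,::-1]);i=eyes.read_camera("top")[:,:,::-1]; cv2.imwrite("pics/t3.png",cv2.resize(i[140:300,190:390],None,fx=3.75,fy=3.75,interpolation=2))
E
```

```text
[0.60450587 0.0964265  0.106     ] [0.60709685 0.09932426 0.045     ]
False
138 False [-0.4  0.1 -0.8]
144 False [-0.3 -0.1 -0.3]
150 False [-0.2  0.   0.2]
156 False [-0.4 -0.1 -0.2]
162 False [-0.6  0.3 -0.1]
168 False [0.2 0.5 0.4]
174 False [-0.6 -0.2 -0.8]
180 False [ 0.5  0.3 -0.1]
186 False [ 1.1 -1.  -0.4]
192 False [-0.2 -0.4 -0.4]
198 False [ 0.2  0.  -0.5]
204 False [ 0.9 -0.4 -0.5]
20.0083 [0.59714064 0.16283529 0.19496173]
```

View pics/w3.png

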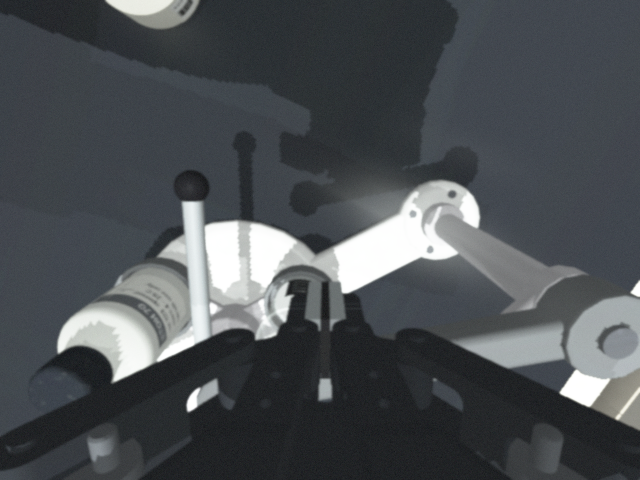

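View pics/t3.png

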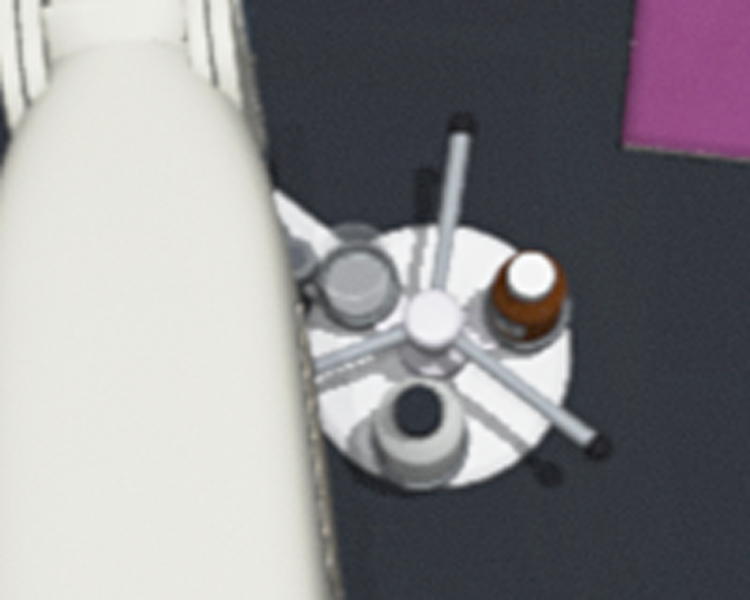

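Run:
```python
from h import *
from plant import env,status
f0=np.array(status.sense()["wrist_force"])
for g in (208,212,215,217,219,220,221,222,223,224,225,226):
    a=np.radians(g)
    hit=env.servo_line(pol(PIV,.10,a,.195),rot(a+np.pi/2,1),vel=.02,stop_force=4)
    s=status.sense(); F=np.array(s["wrist_force"])-f0; print(g,hit,F.round(1))
    if hit or np.linalg.norm(F)>4: break
print(s["t"],s["eef_pos"], np.degrees(np.arctan2(*(np.array(s["eef_pos"])[:2]-PIV)[::-1]))%360)
```

```text
208 False [0.1 0.9 0.1]
212 False [ 0.5 -0.1 -0.8]
215 False [-0.2  0.2 -0.6]
217 False [ 0.2 -0.5 -0.2]
219 False [ 0.3 -0.4  0.4]
220 False [ 0.   0.8 -0.1]
221 False [-0.3  0.7 -0.1]
222 False [-3.   4.   0.8]
22.9167 [0.61354409 0.13691383 0.19498236] 221.53033662982472
```

Stop contacted at the predicted angle. I'll back off and inspect.

Run:
```python
from h import *
from plant import env,status
a=np.radians(208)
env.servo_line(pol(PIV,.105,a,.195),vel=.05)
env.servo_line(pol(PIV,.105,a,.36),vel=.25)
env.movep([.50,.30,.36],rot(a+np.pi/2,1))
s=status.sense(); print(s["t"],list(s["eef_pos"]),list(s["tool_rot"]),s["wrist_force"])
cv2.imwrite("pics/w4.png",eyes.read_camera("wrist")[:,:,::-1]);i=eyes.read_camera("top")[:,:,::-1]; cv2.imwrite("pics/t4.png",cv2.resize(i[140:300,190:390],None,fx=3.75,fy=3.75,interpolation=2))
```

```text
25.1167 [np.float64(0.4999155055948842), np.float64(0.29989493022936475), np.float64(0.3590667499642943)] [np.float64(0.840074906631487), np.float64(1.402639156551104), np.float64(-0.8423205395341579)] [0.29796211 0.66167679 0.1802265 ]
```

View pics/t4.png

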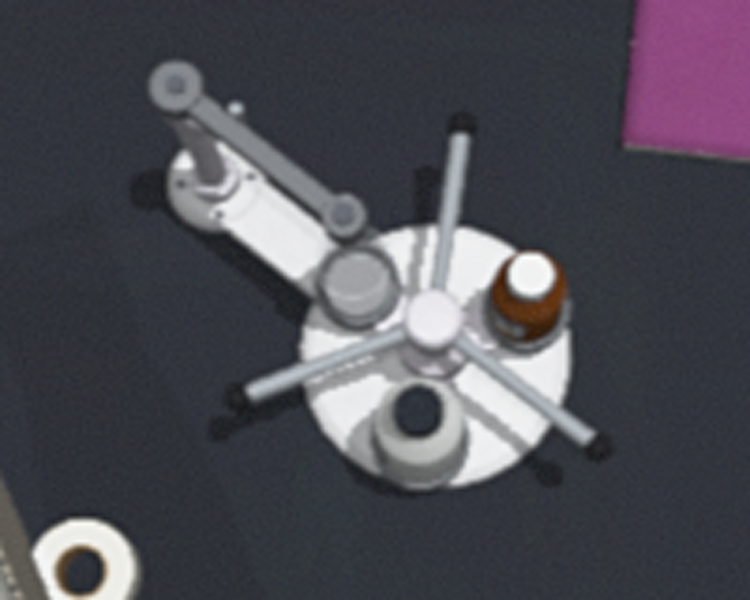

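View pics/w4.png

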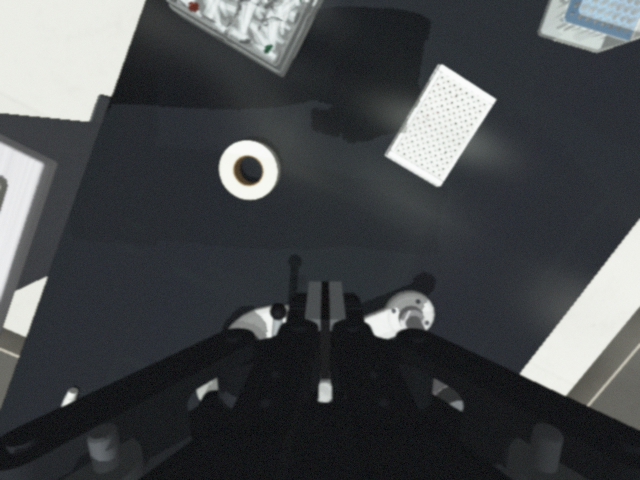

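Run:
```python
from h import *
f=lambda c:(190+(c[0]+.5)/3.75-.5,140+(c[1]+.5)/3.75-.5)
n=back("top",f((344,214)),.216)[:2]; p=back("top",f((175,86)),.216)[:2]; d=n-p
H=np.array([.5641,.0396]); e=H-p
print("noz",n,"arm dir",np.degrees(np.arctan2(d[1],d[0]))%360,"to hub",np.degrees(np.arctan2(e[1],e[0]))%360,"station",p+e/np.linalg.norm(e)*.138)
b=[back("top",f(c),.11)[:2]-H for c in[(462,122),(240,397),(598,447)]]
bear=52.7
c=np.array([*pol(H,.07,np.radians(52.5),0)[:2],.106]); print("beaker from spokes",c)
i=cv2.imread("pics/t4.png")
# project expected beaker rim and nozzle onto crop
for P,R,z,col in((c[:2],.027,.106,(0,0,255)),(c[:2],.027,.036,(0,255,0))):
    for t in np.linspace(0,2*np.pi,60):
        u=(proj("top",[P[0]+R*np.cos(t),P[1]+R*np.sin(t),z])-[190,140])*3.75
        cv2.circle(i,tuple(int(x) for x in u),1,col,-1)
cv2.imwrite("pics/t4o.png",cv2.resize(i[150:400,250:550],None,fx=2.4,fy=2.4))
```

```text
noz [0.60587503 0.09398147] arm dir 232.58429080479596 to hub 232.54582145061607 station [0.60508359 0.09309939]
beaker from spokes [0.6067133  0.09513473 0.106     ]
```

View pics/t4o.png

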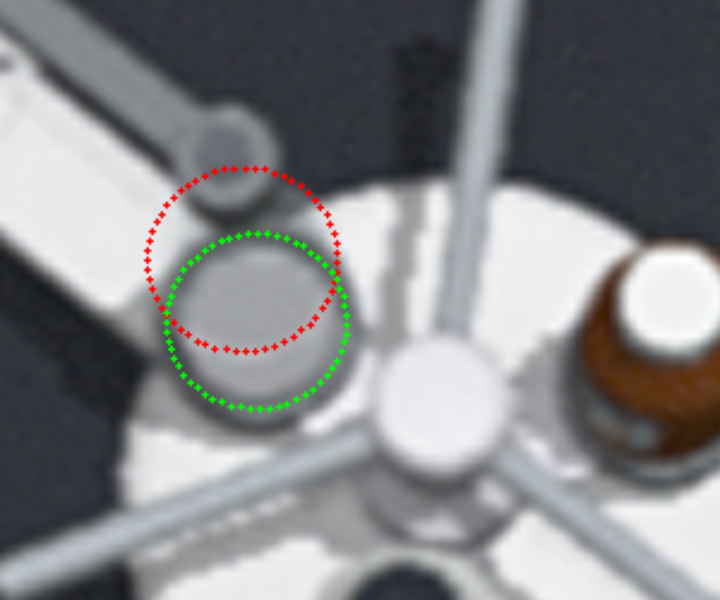

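```bash
python3 -c "
from plant import ticket,status
print(ticket.finish_job(),status.sense()['t'])"
```

```text
the job is handed in; nothing more can be done
the job is handed in; nothing more can be done
```

The carousel dispenser is set up and handed in after about 25 s of the 58 s allowed. The hand-in gives no verdict, so the results below are from my own measurements.

**Carousel:** I closed the fingers and pushed one bare spoke about 47° clockwise. Measured from the spokes, the beaker's direction is within about 0.3° of the beam. The beaker's centre is about 2 to 3 mm from the station.

**Dispensing arm:** I then pushed the arm counter-clockwise until the force rose to about 5 N at its stop pin. In the top picture its direction is within 0.1° of the line to the hub. The nozzle is about 1.4 mm from the beaker's centre.

**Final checks:**
- **Upright:** In the last top view the bottles and beaker stand upright in their seats.
- **Bystanders:** The label roll shows no change. I did not measure the other bystanders again, but the robot was never low near them.
- **Robot clear:** The gripper was retracted about 0.36 m above the bench, touching nothing.

**Disagreement:** The wrist camera's first position for the beaker's rim was about 36 mm off because I misread the pixels. My second reading, from an enlarged crop, agreed with the top camera to about 3 mm.

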